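Load the band-saw sled for a bundle cut

TASK

Get the sled ready for a bundle cut: first lift the hold-down off the leftover crop and clear the crop from the ridge into the scrap bin, then nest all the corner mouldings over the ridge, one on another, corners up and legs aligned, with their ends square up against the end stop, and set the hold-down back on top over the middle of the bundle. Turn the speed dial so that its pointer is at the arrow on the scale. Leave the push stick, glue bottle and log alone.

Things in the scene. Friction and masses are not known exactly. Their poses are not given: they have to be found in the camera images.
- angle1: Dark wood corner moulding (angle section) 130 mm long, 80 g, standing like a tent, corner up, on the plywood panel. Legs at 90 deg, 42 mm wide outside, 8 mm thick: 59.4 mm over the outer leg edges, where it is gripped from above. Origin: mid-length, in the plane of the feet; x along, z up. Above the origin: gripped edges 5.7 mm, inner corner 24 mm, top 35.4 mm. Nested pieces rise 11.3 mm each.
- angle2: Another moulding just like angle1 (2 to 4 are there); origin and axes as angle1.
- angle3: Another moulding just like angle1 (2 to 4 are there); origin and axes as angle1.
- angle4: Another moulding just like angle1 (2 to 4 are there); origin and axes as angle1.
- crop: Short leftover piece of the same dark moulding, 70 mm long, 45 g, at the start over the ridge of the sled, under the hold-down. Section, origin and axes as angle1.
- caul: Wooden hold-down, 250 g: a roof of two boards 90 mm long, 46 mm wide, 12 mm thick at 90 deg (65 mm over the leg edges), with an upright wooden grip on top, 80 mm long (x), 28 mm wide (y), top 73 mm above the origin, its sides free from 45 mm up. At the start it sits over the crop on the ridge. Origin: middle of the plane of its feet, x along, z up; inner corner 24 mm above the origin.
- sled: Fixed sled: plywood base 300 x 100 x 12 mm; along its x a rail 200 mm long, foot 44 mm wide, with a 90 deg ridge on top, slopes 34 mm wide, ridge 52 mm above the table; at the rail's +x end an upright stop 70 mm wide, 107 mm high. The other end is open. A saw kerf crosses the rail. Origin: centre of the underside; stop face at x = +100 mm, open end at x = -100 mm.
- seat (a point): Point on the sled's ridge line, 65 mm from the stop's face; axes as the sled's (x along the ridge to the stop, z up). A moulding against the stop has its middle over this point; the lowest one's origin is then 24 mm below it.
- bin: Fixed grey open scrap bin, 150 (x) by 130 mm, 55 mm high, walls 4 mm, on the rubber mat (4 mm thick, 270 mm wide); the mat is free for 100 mm beyond the bin's +y side. Origin: centre of the underside.
- bin_in (a point): Centre of the scrap bin's inner floor.
- ctrl: Fixed blade-speed control box, 130 x 120 mm, 55 mm high, on the rubber mat; the dial is in the middle of its top, round it a white scale of 11 ticks over 270 degrees. Outside the seventh tick a white arrowhead points in at it. Origin: centre of the underside.
- dial (a joint): Angle of the speed dial, 0 to 4.71 rad from the first to the last tick, growing clockwise seen from above, 0.471 rad a tick; the arrow is at 2.827. It stays where it is left (friction about 0.04 N m).
- dial_grip (a point): On the dial's axis at gripping height, 22 mm above the box's top. The dial is a 58 mm disc with an upright bar 54 mm long, 14 mm wide, top 32 mm above the box's top; x runs along the bar to the end with the white pointer line.
- dial_mark (a point): The seventh tick, at the tip of the arrow, 37 mm from the dial's axis.
- push_stick: Bystander: black push stick with a red end, about 250 mm long, lying on the table; leave alone. Origin on the underside.
- glue: Bystander: yellow glue bottle, 60 mm across, 140 mm high; leave alone. Origin under its centre.
- log: Bystander: short log, 70 mm thick, 130 mm long; leave alone. Origin on the underside.

How it is judged:
By the outcome, as a careful person would: the job done as asked, in the order asked, and still so for the second after the job is handed in, with the robot touching nothing.
Of angle1, angle2, angle3, angle4 only 2 to 4 are there at a start; the rules pass over those that are not, and their reading is None.
At some moment in a run one of angle1, angle2, angle3, angle4, caul may be knocked a few centimetres aside while the robot is not near it.
It also fails if it takes over 210 s, if anything falls off the work surface, if the arm or the gripper's body presses on something with over 40 N, if the wrist force passes 120 N, or if a joint passes its speed limit or range.

ROBOT

A 6-joint arm with a two-finger parallel gripper is mounted at the origin on the work surface. World frame = base frame: x ahead of the robot, y to its left, z up, the work surface at z = 0. Lengths are in m, angles in rad, forces in N, time in s.
With the tool pointing down it reaches from about 0.2 to 0.875 m from the base axis. Payload 3.4 kg.
Tool frame: the origin (TCP) lies midway between the tips of the shut fingers; the grasp point (between the pads) lies 19 mm behind it (pinch_z is the distance from the TCP to the grasp point, in m); z points along the fingers, y is the line along which they close (so a half turn about z gives the same grasp; the last joint's range is limited). The gripper opens to 94 mm and grips with 3 to 60 N. Pads are 16 mm wide; open, the fingers measure 119 mm over their backs; the gripper's body (75 mm by 177 mm) begins 78 mm behind the grasp point.
Start: joints at [1.014, 0.276, 1.505, -0, 1.361, -0.121], TCP at [0.243, 0.521, 0.205] pointing down, gripper open.
Joint ranges: [-2.89, 2.89], [-0.75, 2.08], [0.22, 2.7], [-1.18, 4.32], [0.11, 2.71], [-2.7, 2.7]. Speed limits (rad/s): [2.57, 2.57, 3.14, 3.14, 3.14, 3.14].

INTERFACE

Orientations are given as a rotation vector (axis times angle).
In Python, from station import * gives the robot as it stands.
- The arm moves only by the shell command python3 -m jog 'ROWS' [OPENING]. ROWS is JSON, a list of rows, each a list of 6 numbers: the shift along the tool's x, y, z in mm, then the turn, a rotation vector about the tool's x, y, z in rad. A call has 1 to 20 rows; each row shifts and turns the commanded pose from where the row before left it, along the tool's axes as they then stand; what a row does not reach is not made up. A row lasts 1/12 s, in which the tool goes at most 41.7 mm and 7.16 degrees, less where a joint would pass 70% of its speed; a pose out of reach is approached as far as the arm can. A call with a gripper value outside its range is refused whole. OPENING is the opening, from 0 (shut) to 1 (fully open), set as the call begins (- or left out, the last holds). The fingers move at their own pace and stop on an object; the grip force is fixed at half the most. Time passes only in rows, so rows that do not move let the fingers close. It gives the time, the measured TCP pose, the force, the opening and the grip force at its end, in the units of the state.
- get_state(): the state, without advancing time (a new reading comes with each control period).
- read_camera(name): name is "side" or "top"; returns a dict with "img" (400x640x3 uint8, red, green, blue), "intrinsics" (3x3 intrinsics, pixels), "R" (3x3) and "t" (3): a world point X has camera coordinates R X + t. Camera axes: x right, y down, z forward; pixel columns grow to the right and rows downward; lengths in m; the calibration is good to about 2 mm. A picture is of the moment at which its call begins. There is no depth.
- hand_in(): hands the job in; it is judged then, once.
The state is a dict: "time_s": time; "joints": joint angles; "joint_velocities": joint speeds; "joint_efforts": joint torques, N m; "position": TCP position; "eef_rot": TCP orientation; "contact_force": force on the tool from outside, world axes, zero at the start; "wrist_torque": the same for the moment, N m; "gripper_width": finger opening in m; "gripper_force": force on a finger pad.
Only numpy, scipy, OpenCV 4.12 (cv2) and the standard library are available. Lean on these libraries where they do the work, as an engineer would, in place of code of your own. Each camera call takes 0.05 s, during which the arm holds its last target. There are 200 camera calls.

## Working session

There is one attempt and no reset: what is moved stays moved. The work goes in short steps, Python scripts to look and compute and a shell command to move; the robot and the scene stay as the last step left them, time stands still between calls to the robot, and variables do not carry over. Pictures are saved under pics/ and viewed, at most 14 in all, crops included, and the job is handed in when it is done.

```bash
mkdir -p pics; ls; python3 - <<'E'
from station import *
import cv2,numpy as np
s=get_state();print({k:np.round(v,3) for k,v in s.items()})
for n in("top","side"):
    c=read_camera(n);cv2.imwrite(f"pics/{n}0.png",c["img"][...,::-1]);print(n,c["intrinsics"],c["R"],c["t"])
E
```

```text
pics
{'time_s': np.float64(0.0), 'joints': array([ 1.014,  0.277,  1.506,  0.   ,  1.361, -0.121]), 'joint_velocities': array([-0.   ,  0.001, -0.   ,  0.   , -0.001,  0.   ]), 'joint_efforts': array([ 2.0000e-03, -4.0458e+01, -2.3723e+01,  7.0000e-02,  3.4000e-02,
       -0.0000e+00]), 'position': array([0.242, 0.521, 0.205]), 'eef_rot': array([-6.790e-01, -3.067e+00,  3.000e-03]), 'contact_force': array([-0.448,  0.368, -0.101]), 'wrist_torque': array([ 0.002,  0.056, -0.023]), 'gripper_force': np.float64(0.0), 'gripper_width': np.float64(0.094)}
top [[459.53643976   0.         319.53618672]
 [  0.         459.53643976 195.65137277]
 [  0.           0.           1.        ]] [[-0.02607842 -0.9994923  -0.01830449]
 [-0.99170528  0.02817193 -0.12540725]
 [ 0.12585925  0.01488224 -0.99193647]] [0.11433955 0.60762434 1.19962344]
side [[508.35967131   0.         318.93837096]
 [  0.         508.35967131 207.37259428]
 [  0.           0.           1.        ]] [[-0.9991502  -0.03541521 -0.02108646]
 [-0.00312909  0.57528895 -0.81794427]
 [ 0.04109848 -0.8171832  -0.57491089]] [0.60216167 0.04497005 1.3627113 ]
```

View pics/top0.png

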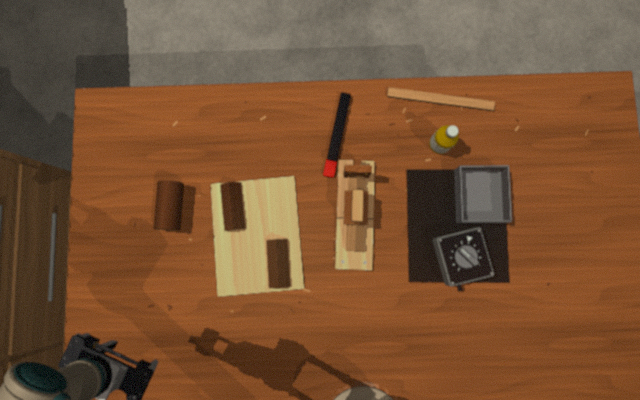

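View pics/side0.png

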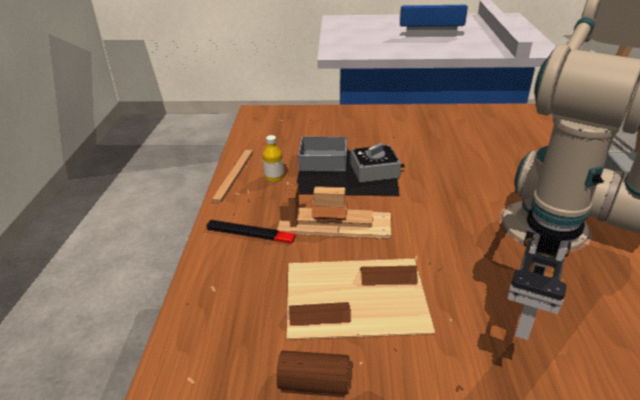

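The top view shows mouldings at about (233,206) and (279,262), the log at (169,206), the sled at (356,215) with its stop at the far end, the bin at (484,194) and the dial at (466,257). Next I'll zoom in.

```bash
cat > h.py <<'E'
from station import *
import cv2,numpy as np
from scipy.spatial.transform import Rotation as Ro
def cam(n): return read_camera(n)
def ray(c,p):
    d=np.linalg.solve(c["intrinsics"],[p[0],p[1],1.]); return -c["R"].T@c["t"], c["R"].T@d
def onz(c,p,z):
    o,d=ray(c,p); return o+d*(z-o[2])/d[2]
def tri(c1,p1,c2,p2):
    o1,d1=ray(c1,p1);o2,d2=ray(c2,p2)
    A=np.c_[d1,-d2];s=np.linalg.lstsq(A,o2-o1,rcond=None)[0]
    a,b=o1+d1*s[0],o2+d2*s[1];return (a+b)/2,np.linalg.norm(a-b)
def proj(c,X):
    q=c["intrinsics"]@(c["R"]@np.array(X)+c["t"]);return q[:2]/q[2]
def rect(c,box,z,lo,hi):
    """min-area rect of largest blob in HSV range within box x0,y0,x1,y1, cast to plane z"""
    x0,y0,x1,y1=box
    k=4
    im=cv2.resize(c["img"][y0:y1,x0:x1],None,fx=k,fy=k,interpolation=cv2.INTER_CUBIC)
    m=cv2.inRange(cv2.cvtColor(im,cv2.COLOR_RGB2HSV),lo,hi)
    cs=cv2.findContours(m,cv2.RETR_EXTERNAL,cv2.CHAIN_APPROX_NONE)[0];q=max(cs,key=cv2.contourArea)
    P=np.array([onz(c,((u+.5)/k-.5+x0,(v+.5)/k-.5+y0),z)[:2] for u,v in q[:,0]])*1000
    (cx,cy),(w,h),a=cv2.minAreaRect(P.astype(np.float32))
    if w<h: w,h,a=h,w,a+90
    a=(a+90)%180-90
    return np.array([cx,cy]),w,h,a
def crop(c,box,k):
    x0,y0,x1,y1=box
    return cv2.resize(c["img"][y0:y1,x0:x1,::-1],None,fx=k,fy=k,interpolation=cv2.INTER_CUBIC)
def pose():
    s=get_state();M=Ro.from_rotvec(s["eef_rot"]).as_matrix();return np.array(s["position"])*1000,M,s
E
python3 - <<'E'
from h import *
t=cam("top");s=cam("side")
a=crop(t,(320,150,390,280),4.5);b=crop(s,(270,180,400,245),4.0);d=crop(t,(425,220,505,295),4);e=crop(t,(205,170,305,300),2)
W=np.zeros((600,800,3),np.uint8)
W[:585,:315]=a; W[:260,320-40:800][:, :520]=b; W[270:570,320:640]=d
cv2.imwrite("pics/z1.png",W)
H=cv2.cvtColor(t["img"],cv2.COLOR_RGB2HSV)
for p in [(233,206),(240,206),(226,206),(279,262),(286,262),(260,220),(219,206),(356,180),(350,215),(340,215),(357,200),(357,242)]:print(p,H[p[1],p[0]])
p,M,_=pose();print(M.round(3))
E
```

```text
(233, 206) [ 10 163  72]
(240, 206) [ 13 159  69]
(226, 206) [ 15 203  78]
(279, 262) [ 10 141  78]
(286, 262) [ 13 131  74]
(260, 220) [ 22 101 195]
(219, 206) [ 30  88 194]
(356, 180) [ 15 142 149]
(350, 215) [ 13 169 122]
(340, 215) [ 16 130 183]
(357, 200) [ 17 135 189]
(357, 242) [ 15 143 134]
[[-0.907  0.422 -0.001]
 [ 0.422  0.907 -0.001]
 [ 0.    -0.001 -1.   ]]
```

View pics/z1.png

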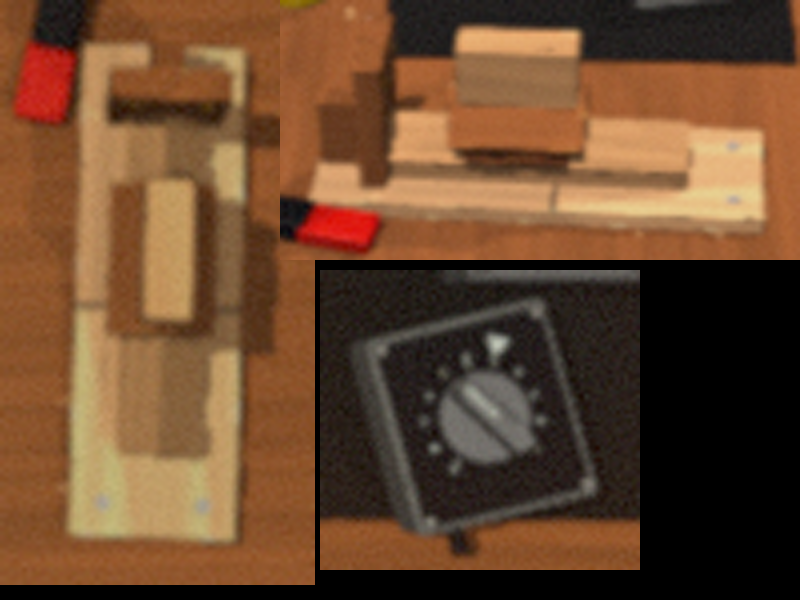

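```bash
python3 - <<'E'
from h import *
t=cam("top");s=cam("side")
np.set_printoptions(precision=1,suppress=True)
print("campos",-t["R"].T@t["t"])
g=lambda u,v,k,x0,y0:((u+.5)/k-.5+x0,(v+.5)/k-.5+y0)
B=[onz(t,g(*p,4.5,320,150),.012)*1e3 for p in [(83,45),(70,537),(237,540),(245,50)]];print("base",np.array(B))
c=np.mean(B,0);ax=(B[0]-B[1]+B[3]-B[2])[:2];print("sled c",c,"L",np.linalg.norm(ax)/2,"W",np.linalg.norm((B[0]+B[1]-B[2]-B[3])/2),"yaw",np.degrees(np.arctan2(ax[1],ax[0])))
G=np.array([onz(t,g(*p,4.5,320,150),.1124)*1e3 for p in [(150,180),(193,180),(188,322),(142,320)]]);a=G[0]+G[1]-G[2]-G[3]
print("caul",G.mean(0),np.linalg.norm(a)/2,"yaw",np.degrees(np.arctan2(a[1],a[0])))
# panel corners
for a,b in [((297,177),(289,335)),((303,290),(432,331)) ,((211,184),(288,263))]:
  pass
print("panel",[tri(t,p,s,q) for p,q in [((211,184),(287,335)),((303,290),(428,259)),((217,295),(432,331)),((295,176),(288,262))]])
# mouldings
for b in [(215,170,252,240),(258,228,302,296)]:
  print("angle",rect(t,b,.018,(0,60,0),(25,255,115)))
print("log",rect(t,(150,170,190,240),.03,(0,60,0),(25,255,100)))
D=lambda p,z:onz(t,g(p[0]-320,p[1]-270,4,425,220),z)*1e3
ctr=D((485,418),.075);a=D((496,345),.059);print("dial c",ctr,"arrow dir",np.degrees(np.arctan2(*(a-D((485,418),.07))[[1,0]])))
C=np.array([D(p,.059) for p in [(378,348),(540,302),(595,487),(430,523)]]);print("box",C.mean(0),C)
p1,p2=D((462,385),.09),D((530,448),.09);v=p1-p2;print("bar",(p1+p2)/2,np.linalg.norm(v),np.degrees(np.arctan2(v[1],v[0])))
K=np.array([onz(t,p,.059)*1e3 for p in [(457,167),(510,166),(512,221),(459,223)]]);print("bin top",K.mean(0),K)
E
```

```text
campos [0.5 0.1 1.3]
base [[713.5  44.   12. ]
 [413.4  61.2  12. ]
 [409.1 -38.7  12. ]
 [707.4 -55.7  12. ]]
sled c [560.8   2.7  12. ] L 299.7148270350578 W 99.9632793181337 yaw -3.266144603411355
caul [574.2   2.7 112.4] 79.65950454571399 yaw -4.701352721409227
panel [(array([0.7, 0.4, 0. ]), np.float64(0.0007942543698143521)), (array([0.3, 0.2, 0. ]), np.float64(0.03010085182478949)), (array([0.4, 0.4, 0. ]), np.float64(0.0010735062915953235)), (array([0.7, 0.2, 0. ]), np.float64(0.000836638609644851))]
angle (array([593.3, 337.3]), 137.9682159423828, 58.078914642333984, 5.68156099319458)
angle (array([432.9, 214.1]), 129.94638061523438, 57.52392578125, 2.4917290210723877)
log (array([593.9, 497.8]), 140.78294372558594, 101.33442687988281, -4.112815856933594)
dial c [ 438.1 -273.2   75. ] arrow dir -16.07999139237542
box [ 440.1 -278.5   59. ] [[ 484.9 -211.5   59. ]
 [ 511.9 -318.6   59. ]
 [ 392.  -345.5   59. ]
 [ 371.8 -238.3   59. ]]
bar [ 439.1 -275.7   90. ] 56.998893029408826 44.687718582609705
bin top [ 599.9 -337.4   59. ] [[ 674.4 -270.    59. ]
 [ 673.  -410.    59. ]
 [ 526.9 -403.9   59. ]
 [ 525.5 -265.8   59. ]]
```

```bash
cat > plan.py <<'E'
import sys
from h import *
np.set_printoptions(precision=1,suppress=True)
x,y,z,yaw=map(float,sys.argv[1:5])
p,M,s=pose()
a=np.radians(yaw);D=np.array([[-np.cos(a),np.sin(a)*-1*-1,0],[-np.sin(a),np.cos(a),0],[0,0,-1.]])
D[:,0]=[-np.cos(a),-np.sin(a),0];D[:,1]=[-np.sin(a),np.cos(a),0]
E=D.copy();E[:,:2]*=-1
r=min((Ro.from_matrix(M.T@Q).as_rotvec() for Q in (D,E)),key=np.linalg.norm)
print("rot",r.round(4),"n",np.degrees(np.linalg.norm(r))/7.16)
Mn=M@Ro.from_rotvec(r).as_matrix();sh=Mn.T@(np.array([x,y,z])-p)
print("shift after rot",sh,"n",np.linalg.norm(sh)/41.7,"pos",p,"F",np.array(s["contact_force"]),"w",s["gripper_width"]*1e3,"j",np.round(s["joints"],2),"t",s["time_s"])
E
python3 plan.py 574 2.2 205 -4; python3 - <<'E'
from h import *
t=cam("top");s=cam("side")
print([tri(t,p,s,q) for p,q in [((211,184),(287,335)),((217,295),(432,331)),((295,176),(288,262))]])
E
```

```text
rot [-0.  -0.  -0.4] n 2.9290825797124014
shift after rot [-366.7 -494.5    0.2] n 14.764273385457178 pos [242.7 521.1 205.2] F [0.1 0.7 0. ] w 93.84524955010538 j [ 1.   0.3  1.5  0.   1.4 -0.1] t 0.3
[(array([0.65526433, 0.39947005, 0.00869826]), np.float64(0.0007942543698143521)), (array([0.35233863, 0.38236704, 0.00720736]), np.float64(0.0010735062915953235)), (array([0.67263558, 0.16530804, 0.00398809]), np.float64(0.000836638609644851))]
```

```bash
sed -i 's/r.round(4)/[round(float(v),4) for v in r]/' plan.py; python3 -m jog '[[0,0,0,0,0,-0.122],[0,0,0,0,0,-0.122],[0,0,0,0,0,-0.122],[-24.4,-33,0,0,0,0],[-24.4,-33,0,0,0,0],[-24.4,-33,0,0,0,0],[-24.4,-33,0,0,0,0],[-24.4,-33,0,0,0,0],[-24.4,-33,0,0,0,0],[-24.4,-33,0,0,0,0],[-24.4,-33,0,0,0,0],[-24.4,-33,0,0,0,0],[-24.4,-33,0,0,0,0],[-24.4,-33,0,0,0,0],[-24.4,-33,0,0,0,0],[-24.4,-33,0,0,0,0],[-24.4,-33,0,0,0,0],[-24.4,-33,0,0,0,0]]' 1; python3 -m jog '[[0,0,0,0,0,0]]'; python3 plan.py 574 2.2 90 -4
```

```text
time_s: 1.9
position: [0.5741, -0.0, 0.2056]
eef_rot: [0.11, 3.139, 0.0]
contact_force: [0.3, 0.5, 0.4]
gripper_width: 0.0939
gripper_force: 0.0
time_s: 1.98
position: [0.5776, -0.0047, 0.205]
eef_rot: [0.118, 3.136, -0.006]
contact_force: [-0.3, 1.0, 0.4]
gripper_width: 0.094
gripper_force: 0.0
rot [-0.0039, 0.0036, -0.0056] n 0.06185992062556918
shift after rot [  4.1   6.7 115. ] n 2.763182515954156 pos [577.6  -4.7 205. ] F [-0.3  1.   0.4] w 94.0423606700735 j [-0.1  0.3  1.5 -0.   1.4 -1.6] t 1.9833
```

```bash
python3 -m jog '[[4,6.7,35,0,0,0],[0,0,35,0,0,0],[0,0,30,0,0,0],[0,0,17,0,0,0],[0,0,0,0,0,0],[0,0,0,0,0,0]]'; python3 plan.py 574 2.2 88 -4;  python3 -m jog '[[0,0,0,0,0,0],[0,0,0,0,0,0],[0,0,0,0,0,0],[0,0,0,0,0,0],[0,0,0,0,0,0],[0,0,0,0,0,0]]' 0
```

```text
time_s: 2.48
position: [0.5692, 0.0093, 0.088]
eef_rot: [-0.109, -3.138, -0.001]
contact_force: [-0.9, 0.4, 0.2]
gripper_width: 0.0935
gripper_force: 0.0
rot [0.0003, -0.0019, 0.0002] n 0.01537042705771066
shift after rot [-5.3 -6.8 -0. ] n 0.20540184562538957 pos [569.2   9.3  88. ] F [-0.9  0.4  0.2] w 93.48897649757178 j [-0.1  0.4  1.7  0.   1.1 -1.6] t 2.4833
time_s: 2.98
position: [0.57, 0.0089, 0.089]
eef_rot: [0.11, 3.139, 0.0]
contact_force: [-0.7, 1.1, -0.3]
gripper_width: 0.058
gripper_force: 0.0
```

```bash
python3 -m jog '[[-4,-6.8,0,0,0,0],[0,0,0,0,0,0],[0,0,0,0,0,0],[0,0,0,0,0,0],[0,0,0,0,0,0],[0,0,0,0,0,0],[0,0,0,0,0,0],[0,0,0,0,0,0]]'; python3 plan.py 574 2.2 160 -4
```

```text
time_s: 3.65
position: [0.5733, 0.0021, 0.0884]
eef_rot: [0.109, 3.14, 0.0]
contact_force: [0.9, 0.6, -0.6]
gripper_width: 0.0279
gripper_force: 30.0
rot [0.0002, 0.0, 0.0002] n 0.002514737677158601
shift after rot [ -0.7   0.2 -71.6] n 1.7171022219927432 pos [573.3   2.1  88.4] F [ 0.9  0.6 -0.6] w 27.932611847600512 j [-0.1  0.4  1.7  0.   1.1 -1.6] t 3.65
```

```bash
python3 -m jog '[[0,0,-20,0,0,0],[0,0,-35,0,0,0],[0,0,-35,0,0,0],[-7,-35.3,-10,0,0,0],[-7,-35.3,0,0,0,0],[-7,-35.3,0,0,0,0],[-7,-35.3,0,0,0,0],[-7,-35.3,0,0,0,0],[-7,-35.1,0,0,0,0],[0,0,30,0,0,0],[0,0,35,0,0,0],[0,0,35,0,0,0],[0,0,18,0,0,0],[0,0,8,0,0,0],[0,0,4,0,0,0],[0,0,0,0,0,0],[0,0,0,0,0,0],[0,0,0,0,0,0]]'; python3 plan.py 600 -212 53 -4
```

```text
time_s: 5.15
position: [0.6018, -0.2127, 0.0603]
eef_rot: [0.109, 3.136, -0.002]
contact_force: [0.2, -0.8, -3.3]
gripper_width: 0.028
gripper_force: 30.0
rot [-0.0013, 0.0033, 0.0002] n 0.028142941686044275
shift after rot [1.8 0.5 7.3] n 0.179994534367465 pos [ 601.8 -212.7   60.3] F [ 0.2 -0.8 -3.3] w 27.985617857004105 j [-0.5  0.5  1.6 -0.   1.1 -1.9] t 5.15
```

```bash
python3 -m jog '[[0,0,4,0,0,0],[0,0,3.0,0,0,0],[0,0,0,0,0,0],[0,0,0,0,0,0]]'; python3 -m jog '[[0,0,0,0,0,0],[0,0,0,0,0,0],[0,0,0,0,0,0],[0,0,-15,0,0,0],[0,0,-35,0,0,0],[0,0,-35,0,0,0],[0,0,-35,0,0,0],[0,0,-30,0,0,0],[0,0,0,0,0,0],[0,0,0,0,0,0]]' 0.5; python3 - <<'E'
from h import *
t=cam("top");s=cam("side")
W=np.zeros((600,800,3),np.uint8)
W[:480,:640]=crop(t,(320,155,480,275),4)
W[480:600,:240]=crop(s,(270,180,390,240),2)
cv2.imwrite("pics/z2.png",W)
E
```

```text
time_s: 5.48
position: [0.6015, -0.2125, 0.0529]
eef_rot: [0.109, 3.137, -0.002]
contact_force: [-0.4, 0.4, 4.2]
gripper_width: 0.0275
gripper_force: 30.0
time_s: 6.32
position: [0.6014, -0.2126, 0.2035]
eef_rot: [0.11, 3.136, -0.003]
contact_force: [-0.4, 0.3, -1.0]
gripper_width: 0.0471
gripper_force: 0.0
```

View pics/z2.png

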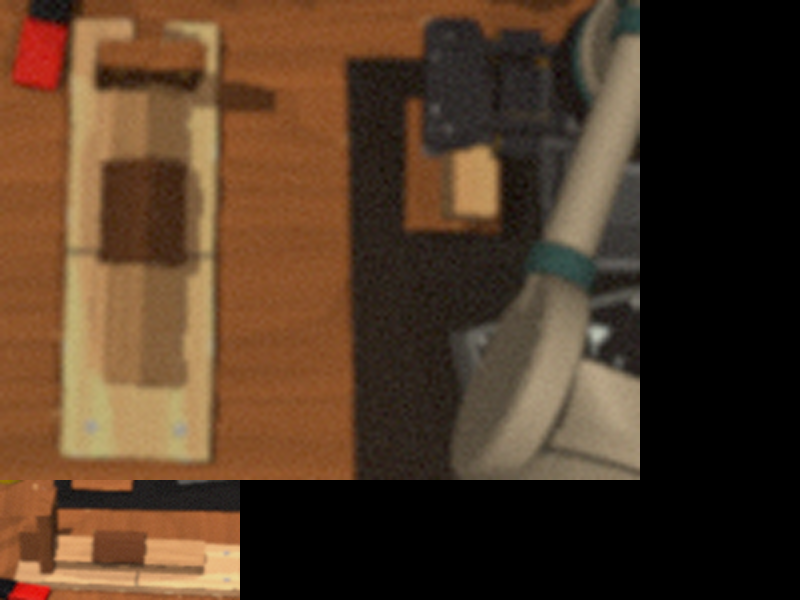

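```bash
python3 - <<'E'
from h import *
np.set_printoptions(precision=1,suppress=True)
t=cam("top")
print("crop",rect(t,(338,188,372,228),.04,(0,60,0),(25,255,95)))
print(onz(t,(355.7,207.3),.045)*1e3)
E
python3 plan.py 578 1.8 205 -3.3
```

```text
crop (array([576. ,  -0.2]), 73.39151763916016, 60.18549728393555, -4.705024719238281)
[575.7   1.9  45. ]
rot [0.0015, -0.0033, -0.0122] n 0.10203789092632144
shift after rot [ 33.6 211.8  -5.5] n 5.145582858587988 pos [ 599.4 -211.6  199.5] F [ 0.4 -1.1 -0.3] w 46.60848250637202 j [-0.5  0.4  1.4  0.   1.4 -1.9] t 6.4667
```

```bash
python3 -m jog '[[6,35.3,-5,0,0,-0.012],[6,35.3,0,0,0,0],[6,35.3,0,0,0,0],[6,35.3,0,0,0,0],[6,35.3,0,0,0,0],[6,35.3,0,0,0,0],[0,0,35,0,0,0],[0,0,35,0,0,0],[0,0,35,0,0,0],[0,0,30,0,0,0],[0,0,0,0,0,0],[0,0,0,0,0,0],[0,0,0,0,0,0]]' 0.95; python3 plan.py 575.5 1.3 30 -3.3
```

```text
time_s: 7.55
position: [0.5778, 0.0013, 0.072]
eef_rot: [0.091, 3.14, 0.0]
contact_force: [-0.2, 0.1, 0.7]
gripper_width: 0.0896
gripper_force: 0.0
rot [0.0, 0.0005, -0.0003] n 0.005152837984170397
shift after rot [ 2.3 -0.1 42. ] n 1.0088621475698802 pos [577.8   1.3  72. ] F [-0.2  0.1  0.7] w 89.55985001754063 j [-0.1  0.4  1.7  0.   1.1 -1.6] t 7.55
```

```bash
python3 -m jog '[[2,0,25,0,0,0],[0,0,17,0,0,0],[0,0,0,0,0,0],[0,0,0,0,0,0]]'; python3 -m jog '[[0,0,0,0,0,0],[0,0,0,0,0,0],[0,0,0,0,0,0],[0,0,0,0,0,0],[0,0,0,0,0,0],[0,0,0,0,0,0],[0,0,0,0,0,0]]' 0.3;  python3 plan.py 575.5 1.3 30 -3.3
```

```text
time_s: 7.88
position: [0.5761, 0.0013, 0.0308]
eef_rot: [0.091, 3.139, -0.0]
contact_force: [0.3, 0.6, 0.3]
gripper_width: 0.0893
gripper_force: 0.0
time_s: 8.47
position: [0.5756, 0.0021, 0.0301]
eef_rot: [0.091, 3.139, 0.002]
contact_force: [0.3, 1.8, 4.0]
gripper_width: 0.0569
gripper_force: 30.0
rot [0.001, 0.0011, -0.0006] n 0.012660263148455208
shift after rot [ 0.1 -0.8  0.1] n 0.018857493094819905 pos [575.6   2.1  30.1] F [0.3 1.8 4. ] w 56.88381910451622 j [-0.1  0.4  1.8  0.   1.  -1.6] t 8.4667
```

```bash
python3 -m jog '[[0,0,-10,0,0,0],[0,0,-30,0,0,0],[0,0,-30,0,0,0],[0,0,-30,0,0,0],[0,0,-30,0,0,0],[0,0,0,0,0,0],[0,0,0,0,0,0],[0,0,0,0,0,0]]';  python3 plan.py 600 -337 160 -3.3;python3 - <<'E'
from h import *
t=cam("side")
cv2.imwrite("pics/z3.png",crop(t,(270,90,400,250),3))
E
```

```text
time_s: 9.13
position: [0.5743, 0.0014, 0.1589]
eef_rot: [-0.091, -3.139, 0.0]
contact_force: [-0.0, -0.1, -0.7]
gripper_width: 0.0567
gripper_force: 30.0
rot [-0.0003, -0.0015, -0.0002] n 0.01253740445051961
shift after rot [ -45.1 -336.3   -1.1] n 8.138197173446414 pos [574.3   1.4 158.9] F [-0.  -0.1 -0.7] w 56.65141947836002 j [-0.1  0.3  1.6 -0.   1.3 -1.6] t 9.1333
```

View pics/z3.png

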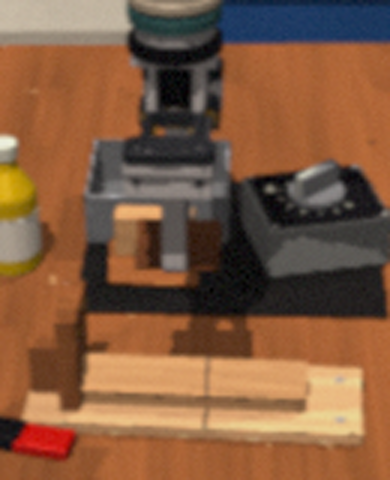

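```bash
python3 -m jog '[[-5,-37.4,0,0,0,0],[-5,-37.4,0,0,0,0],[-5,-37.4,0,0,0,0],[-5,-37.4,0,0,0,0],[-5,-37.4,0,0,0,0],[-5,-37.4,0,0,0,0],[-5,-37.4,0,0,0,0],[-5,-37.4,0,0,0,0],[-5,-37.4,0,0,0,0],[0,0,25,0,0,0],[0,0,30,0,0,0],[0,0,30,0,0,0],[0,0,25,0,0,0],[0,0,17,0,0,0],[0,0,0,0,0,0],[0,0,0,0,0,0]]'; python3 -m jog '[[0,0,0,0,0,0],[0,0,0,0,0,0],[0,0,0,0,0,0],[0,0,-20,0,0,0],[0,0,-35,0,0,0],[0,0,-35,0,0,0],[0,0,-35,0,0,0],[0,0,-30,0,0,0],[0,0,0,0,0,0],[0,0,0,0,0,0]]' 0.78; python3 plan.py 439.5 -277 200 44.7
```

```text
time_s: 10.52
position: [0.5991, -0.3361, 0.0298]
eef_rot: [-0.091, -3.136, -0.005]
contact_force: [1.1, -0.7, 0.8]
gripper_width: 0.0572
gripper_force: 30.0
time_s: 11.35
position: [0.602, -0.3379, 0.1914]
eef_rot: [0.09, 3.134, -0.006]
contact_force: [0.4, 1.2, 0.3]
gripper_width: 0.0732
gripper_force: 0.0
rot [-0.0061, 0.0043, -0.8378] n 6.704480854136548
shift after rot [ 72.7 157.6  -8.6] n 4.166846256975723 pos [ 602.  -337.9  191.4] F [0.4 1.2 0.3] w 73.18997278782665 j [-0.6  0.5  1.3  0.   1.4 -2.1] t 11.35
```

```bash
python3 - <<'E'
from h import *
np.set_printoptions(precision=1,suppress=True)
t=cam("top")
for b in [(213,170,254,242),(256,228,303,298)]:
  print("angle",rect(t,b,.013,(0,60,0),(25,255,105)))
a=crop(t,(210,170,305,300),4.2);b=crop(t,(430,150,525,235),4)
W=np.zeros((600,800,3),np.uint8);W[:546,:399]=a;W[:340,410:790]=b
cv2.imwrite("pics/z4.png",W)
E
```

```text
angle (array([593.2, 337.6]), 137.5287322998047, 58.424076080322266, 5.575177192687988)
angle (array([432.7, 214.8]), 129.15957641601562, 56.734825134277344, 2.5771665573120117)
```

View pics/z4.png

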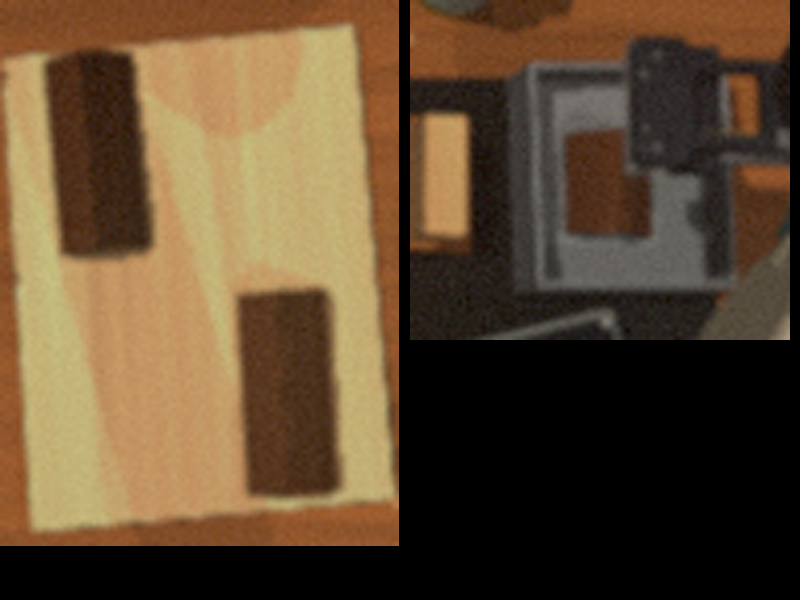

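```bash
python3 plan.py 433 214.5 190 2.6
```

```text
rot [-0.0014, 0.0021, -0.1031] n 0.825287378379816
shift after rot [142.6 558.7  -1.1] n 13.827773787009964 pos [ 600.8 -337.2  188.9] F [-0.1 -0.2  0. ] w 73.37612456302239 j [-0.6  0.5  1.3  0.   1.4 -2.1] t 11.4
```

```bash
python3 -m jog '[[0,0,0,0,0,-0.103],[9.5,37.25,0,0,0,0],[9.5,37.25,0,0,0,0],[9.5,37.25,0,0,0,0],[9.5,37.25,0,0,0,0],[9.5,37.25,0,0,0,0],[9.5,37.25,0,0,0,0],[9.5,37.25,0,0,0,0],[9.5,37.25,0,0,0,0],[9.5,37.25,0,0,0,0],[9.5,37.25,0,0,0,0],[9.5,37.25,0,0,0,0],[9.5,37.25,0,0,0,0],[9.5,37.25,0,0,0,0],[9.5,37.25,0,0,0,0],[9.5,37.25,0,0,0,0],[0,0,35,0,0,0],[0,0,0,0,0,0],[0,0,0,0,0,0]]' 0.9; python3 -m jog '[[0,0,30,0,0,0],[0,0,30,0,0,0],[0,0,20,0,0,0],[0,0,0,0,0,0],[0,0,0,0,0,0],[0,0,0,0,0,0]]'; python3 plan.py 433 214.5 10 2.6
```

```text
time_s: 12.98
position: [0.4304, 0.2141, 0.1502]
eef_rot: [0.073, -3.134, 0.004]
contact_force: [0.2, -0.4, 0.0]
gripper_width: 0.0844
gripper_force: 0.0
time_s: 13.48
position: [0.4348, 0.2143, 0.0739]
eef_rot: [-0.069, 3.138, 0.001]
contact_force: [-0.3, 0.1, 0.9]
gripper_width: 0.0846
gripper_force: 0.0
rot [0.0006, 0.0024, -0.0017] n 0.024069234748947992
shift after rot [ 1.7  0.3 63.9] n 1.533765761041441 pos [434.8 214.3  73.9] F [-0.3  0.1  0.9] w 84.60484638440481 j [ 0.3  0.3  1.9 -0.   1.  -1.3] t 13.4833
```

```bash
python3 -m jog '[[0,0,30,0,0,0],[0,0,22,0,0,0],[0,0,9,0,0,0],[0,0,2,0,0,0],[0,0,0,0,0,0],[0,0,0,0,0,0],[0,0,0,0,0,0]]'; python3 -m jog '[[0,0,0,0,0,0],[0,0,0,0,0,0],[0,0,0,0,0,0],[0,0,0,0,0,0],[0,0,0,0,0,0],[0,0,0,0,0,0],[0,0,0,0,0,0]]' 0.3;python3 plan.py 433 214.5 10 2.6
```

```text
time_s: 14.07
position: [0.4344, 0.2151, 0.0109]
eef_rot: [-0.071, 3.138, 0.001]
contact_force: [0.4, 0.4, 0.5]
gripper_width: 0.0846
gripper_force: 0.0
time_s: 14.65
position: [0.4332, 0.2148, 0.0097]
eef_rot: [-0.071, 3.14, 0.0]
contact_force: [0.2, -0.0, 4.0]
gripper_width: 0.0573
gripper_force: 30.0
rot [0.0003, 0.0004, -0.0003] n 0.004273630889011839
shift after rot [ 0.2 -0.2 -0.3] n 0.011377761996513153 pos [433.2 214.8   9.7] F [ 0.2 -0.   4. ] w 57.25889882711259 j [ 0.3  0.3  2.   0.   0.8 -1.3] t 14.65
```

```bash
python3 -m jog '[[0,0,-10,0,0,0],[0,0,-30,0,0,0],[0,0,-35,0,0,0],[0,0,-35,0,0,0],[0,0,-20,0,0,0],[0,0,0,0,0,0],[0,0,0,0,0,0]]'; python3 plan.py 583.8 1.4 140 -3.3
```

```text
time_s: 15.23
position: [0.4334, 0.2147, 0.14]
eef_rot: [-0.071, 3.139, 0.001]
contact_force: [-0.6, -0.5, -1.0]
gripper_width: 0.0568
gripper_force: 30.0
rot [0.0006, 0.0019, 0.1028] n 0.8226785047636721
shift after rot [-162.4 -204.3   -0. ] n 6.258811154120261 pos [433.4 214.7 140. ] F [-0.6 -0.5 -1. ] w 56.78134896372449 j [ 0.3  0.2  1.8 -0.   1.1 -1.3] t 15.2333
```

```bash
python3 -m jog '[[0,0,0,0,0,0.103],[-23.2,-29.2,0,0,0,0],[-23.2,-29.2,0,0,0,0],[-23.2,-29.2,0,0,0,0],[-23.2,-29.2,0,0,0,0],[-23.2,-29.2,0,0,0,0],[-23.2,-29.2,0,0,0,0],[-23.2,-29.2,0,0,0,0],[0,0,30,0,0,0],[0,0,30,0,0,0],[0,0,10,0,0,0],[0,0,0,0,0,0],[0,0,0,0,0,0],[0,0,0,0,0,0]]'; python3 plan.py 583.8 1.4 32 -3.3; python3 - <<'E'
from h import *
W=np.zeros((480,800,3),np.uint8)
W[:400,:325]=crop(cam("side"),(270,140,400,300),2.5);W[:420,340:760]=crop(cam("top"),(300,140,440,280),3)
cv2.imwrite("pics/z5.png",W)
E
```

```text
time_s: 16.4
position: [0.584, 0.0016, 0.0702]
eef_rot: [0.089, 3.139, -0.0]
contact_force: [0.1, -0.5, -1.0]
gripper_width: 0.0573
gripper_force: 30.0
rot [-0.0, 0.0014, 0.0006] n 0.011894086584080503
shift after rot [ 0.2 -0.2 38.2] n 0.9163367496866408 pos [584.    1.6  70.2] F [ 0.1 -0.5 -1. ] w 57.300637548986835 j [-0.1  0.4  1.7  0.   1.1 -1.6] t 16.4
```

View pics/z5.png

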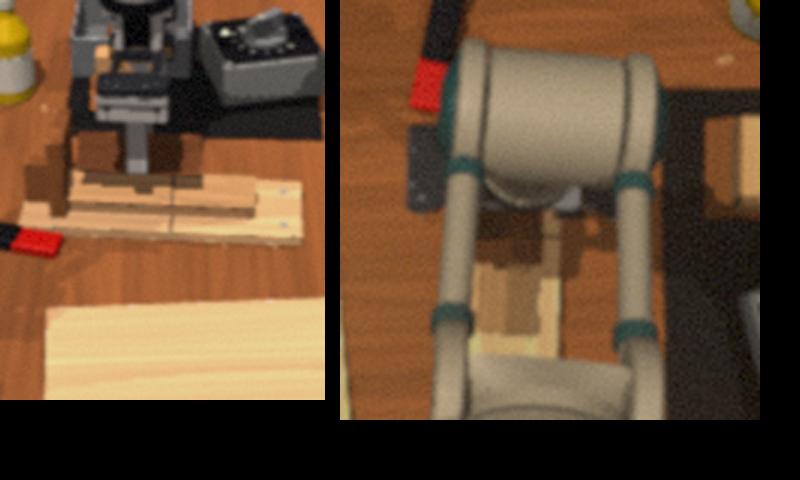

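```bash
python3 -m jog '[[0,0,20,0,0,0],[0,0,12,0,0,0],[0,0,4,0,0,0],[0,0,0,0,0,0],[0,0,0,0,0,0],[0,0,0,0,0,0]]'; python3 -m jog '[[0,0,1,0,0,0],[0,0,1,0,0,0],[0,0,0,0,0,0],[0,0,0,0,0,0],[0,0,0,0,0,0]]'
```

```text
time_s: 17.0
position: [0.5844, 0.0012, 0.0347]
eef_rot: [0.09, 3.138, -0.0]
contact_force: [0.3, 0.3, -1.1]
gripper_width: 0.0574
gripper_force: 30.0
time_s: 17.42
position: [0.5839, 0.0013, 0.032]
eef_rot: [0.091, 3.139, 0.001]
contact_force: [1.0, 0.2, 2.3]
gripper_width: 0.0571
gripper_force: 30.0
```

```bash
python3 -m jog '[[-2,0,0,0,0,0],[-2,0,0,0,0,0],[-2,0,0,0,0,0],[0,0,0,0,0,0],[0,0,0,0,0,0]]';  python3 -m jog '[[-1.5,0,0,0,0,0],[-1.5,0,0,0,0,0],[0,0,0,0,0,0],[0,0,0,0,0,0]]';python3 -m jog '[[-1.5,0,0,0,0,0],[0,0,0,0,0,0],[0,0,0,0,0,0]]'
```

```text
time_s: 17.83
position: [0.5864, 0.0014, 0.0316]
eef_rot: [-0.091, -3.134, -0.001]
contact_force: [-5.2, 2.2, 7.7]
gripper_width: 0.057
gripper_force: 30.0
time_s: 18.17
position: [0.5897, 0.0012, 0.0317]
eef_rot: [-0.091, -3.135, -0.001]
contact_force: [-5.4, 1.9, 6.5]
gripper_width: 0.0571
gripper_force: 30.0
time_s: 18.42
position: [0.591, 0.0012, 0.0316]
eef_rot: [-0.091, -3.134, -0.001]
contact_force: [-5.3, 1.2, 7.2]
gripper_width: 0.0571
gripper_force: 30.0
```

```bash
python3 -m jog '[[-1,0,-0.7,0,0,0],[-1,0,0,0,0,0],[0,0,0,0,0,0],[0,0,0,0,0,0]]';  python3 -m jog '[[-1,0,0,0,0,0],[-1,0,0,0,0,0],[0,0,0,0,0,0],[0,0,0,0,0,0]]';python3 -m jog '[[-1,0,0,0,0,0],[-1,0,0,0,0,0],[0,0,0,0,0,0],[0,0,0,0,0,0]]'
```

```text
time_s: 18.75
position: [0.596, 0.0006, 0.0321]
eef_rot: [-0.091, -3.14, -0.0]
contact_force: [-1.4, 1.0, 1.2]
gripper_width: 0.0573
gripper_force: 30.0
time_s: 19.08
position: [0.5961, 0.0007, 0.0319]
eef_rot: [-0.091, -3.137, -0.001]
contact_force: [-5.0, 0.8, 4.1]
gripper_width: 0.057
gripper_force: 30.0
time_s: 19.42
position: [0.5961, 0.0007, 0.0318]
eef_rot: [-0.091, -3.133, -0.001]
contact_force: [-7.1, 0.9, 6.4]
gripper_width: 0.057
gripper_force: 30.0
```

```bash
python3 -m jog '[[0,0,0,0,0,0],[0,0,0,0,0,0],[0,0,0,0,0,0],[0,0,0,0,0,0],[0,0,-20,0,0,0],[0,0,-35,0,0,0],[0,0,-35,0,0,0],[0,0,-35,0,0,0],[0,0,0,0,0,0],[0,0,0,0,0,0]]' 0.9; python3 plan.py 591 337.5 130 5.6
```

```text
time_s: 20.25
position: [0.6021, -0.0001, 0.1598]
eef_rot: [0.091, 3.134, -0.001]
contact_force: [-1.2, -0.1, 0.1]
gripper_width: 0.0843
gripper_force: 0.0
rot [-0.001, 0.0066, -0.1555] n 1.24553970411418
shift after rot [-21.9 337.1  29.8] n 8.132102727228991 pos [602.1  -0.1 159.8] F [-1.2 -0.1  0.1] w 84.34295511435216 j [-0.1  0.3  1.5 -0.   1.3 -1.6] t 20.25
```

```bash
python3 -m jog '[[0,0,0,0,0,-0.078],[0,0,0,0,0,-0.078],[-2.4,37.5,0,0,0,0],[-2.4,37.5,0,0,0,0],[-2.4,37.5,0,0,0,0],[-2.4,37.5,0,0,0,0],[-2.4,37.5,0,0,0,0],[-2.4,37.5,0,0,0,0],[-2.4,37.5,0,0,0,0],[-2.4,37.5,0,0,0,0],[-2.4,37.5,0,0,0,0],[0,0,30,0,0,0],[0,0,30,0,0,0],[0,0,25,0,0,0],[0,0,0,0,0,0],[0,0,0,0,0,0],[0,0,0,0,0,0]]'; python3 plan.py 591 337.5 10 5.6;python3 - <<'E'
from h import *
np.set_printoptions(precision=1,suppress=True)
t=cam("top")
W=np.zeros((600,800,3),np.uint8)
W[:400,:400]=crop(cam("side"),(270,150,400,280),400/130.);W[:560,410:750]=crop(t,(315,140,400,280),4)
cv2.imwrite("pics/z6.png",W)
E
```

```text
time_s: 21.67
position: [0.5889, 0.3383, 0.0725]
eef_rot: [-0.154, 3.137, 0.0]
contact_force: [0.1, 0.0, 0.9]
gripper_width: 0.0848
gripper_force: 0.0
rot [0.0002, 0.0006, 0.0002] n 0.005654777757607165
shift after rot [-2.  -1.  62.5] n 1.4993979098905685 pos [588.9 338.3  72.5] F [0.1 0.  0.9] w 84.75555541899531 j [ 0.4  0.5  1.5  0.   1.2 -1.2] t 21.6667
```

View pics/z6.png

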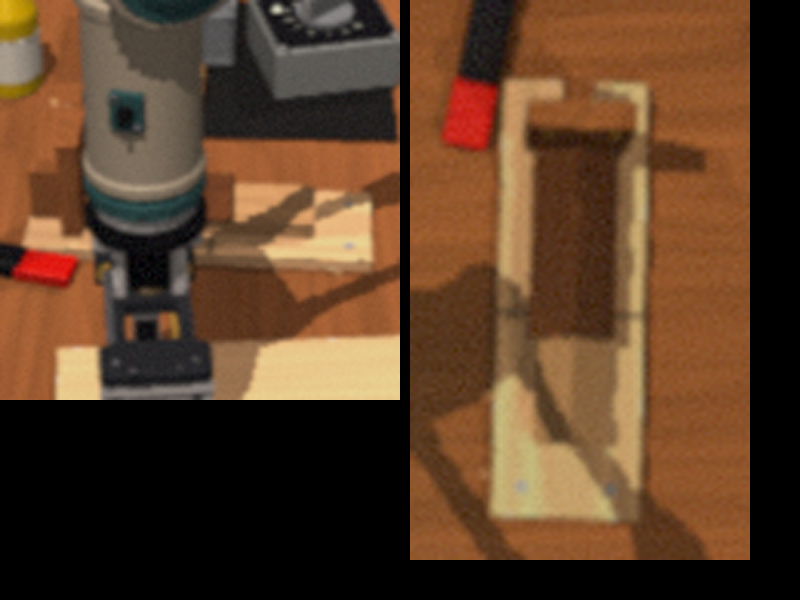

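The first moulding is seated on the ridge, with its end at the stop (right panel, about (580,145)). Next I'll grip the second.

```bash
python3 -m jog '[[-2,-0.8,30,0,0,0],[0,0,22,0,0,0],[0,0,8,0,0,0],[0,0,2,0,0,0],[0,0,0,0,0,0],[0,0,0,0,0,0],[0,0,0,0,0,0]]'; python3 -m jog '[[0,0,0,0,0,0],[0,0,0,0,0,0],[0,0,0,0,0,0],[0,0,0,0,0,0],[0,0,0,0,0,0],[0,0,0,0,0,0],[0,0,0,0,0,0]]' 0.3;python3 -m jog '[[0,0,-10,0,0,0],[0,0,-30,0,0,0],[0,0,-35,0,0,0],[0,0,-35,0,0,0],[0,0,-30,0,0,0],[0,0,0,0,0,0],[0,0,0,0,0,0]]'; python3 plan.py 581 1.5 150 -3.3
```

```text
time_s: 22.35
position: [0.5916, 0.3382, 0.0121]
eef_rot: [-0.154, 3.135, 0.002]
contact_force: [1.2, 0.6, 0.5]
gripper_width: 0.0845
gripper_force: 0.0
time_s: 22.93
position: [0.5905, 0.3378, 0.0105]
eef_rot: [-0.154, 3.137, 0.001]
contact_force: [0.7, -0.4, 2.6]
gripper_width: 0.0569
gripper_force: 30.0
time_s: 23.52
position: [0.5914, 0.3381, 0.1528]
eef_rot: [-0.154, 3.133, 0.003]
contact_force: [-0.5, -0.5, -1.1]
gripper_width: 0.0572
gripper_force: 30.0
rot [0.0018, 0.0045, 0.1558] n 1.2475112312947927
shift after rot [  -8.9 -336.6    2.8] n 8.075322724190304 pos [591.4 338.1 152.8] F [-0.5 -0.5 -1.1] w 57.167993671223584 j [ 0.4  0.5  1.4 -0.   1.3 -1.2] t 23.5167
```

```bash
python3 -m jog '[[0,0,0,0,0,0.078],[0,0,0,0,0,0.078],[-1,-37.4,0,0,0,0],[-1,-37.4,0,0,0,0],[-1,-37.4,0,0,0,0],[-1,-37.4,0,0,0,0],[-1,-37.4,0,0,0,0],[-1,-37.4,0,0,0,0],[-1,-37.4,0,0,0,0],[-1,-37.4,0,0,0,0],[-1,-37.4,0,0,0,0],[0,0,30,0,0,0],[0,0,30,0,0,0],[0,0,8,0,0,0],[0,0,0,0,0,0],[0,0,0,0,0,0],[0,0,0,0,0,0]]'; python3 plan.py 581 1.5 48 -3.3
```

```text
time_s: 24.93
position: [0.5808, 0.0015, 0.083]
eef_rot: [0.089, 3.139, -0.0]
contact_force: [0.7, -0.1, -0.7]
gripper_width: 0.0572
gripper_force: 30.0
rot [-0.0, 0.0015, 0.0008] n 0.013882893095573862
shift after rot [-0.2 -0.  35. ] n 0.8403683750970626 pos [580.8   1.5  83. ] F [ 0.7 -0.1 -0.7] w 57.22967008894414 j [-0.1  0.4  1.7  0.   1.1 -1.6] t 24.9333
```

```bash
python3 -m jog '[[0,0,20,0,0,0],[0,0,13,0,0,0],[0,0,3,0,0,0],[0,0,0,0,0,0],[0,0,0,0,0,0]]'; python3 -m jog '[[0,0,1.5,0,0,0],[0,0,1.3,0,0,0],[0,0,0,0,0,0],[0,0,0,0,0,0],[0,0,0,0,0,0]]'
```

```text
time_s: 25.35
position: [0.5809, 0.0013, 0.0474]
eef_rot: [0.09, 3.138, -0.0]
contact_force: [-0.5, 0.0, -1.0]
gripper_width: 0.0572
gripper_force: 30.0
time_s: 25.77
position: [0.5808, 0.0013, 0.0442]
eef_rot: [0.091, 3.138, 0.001]
contact_force: [0.1, 1.5, 3.8]
gripper_width: 0.0572
gripper_force: 30.0
```

```bash
python3 -m jog '[[-2,0,-0.5,0,0,0],[-2,0,0,0,0,0],[-2,0,0,0,0,0],[-2,0,0,0,0,0],[-2,0,0,0,0,0],[0,0,0,0,0,0],[0,0,0,0,0,0]]';  python3 -m jog '[[-1,0,0,0,0,0],[-1,0,0,0,0,0],[0,0,0,0,0,0],[0,0,0,0,0,0]]';python3 -m jog '[[-1,0,0,0,0,0],[-1,0,0,0,0,0],[0,0,0,0,0,0],[0,0,0,0,0,0]]'
```

```text
time_s: 26.35
position: [0.5888, 0.0013, 0.0438]
eef_rot: [-0.091, -3.138, -0.002]
contact_force: [-3.9, 3.2, 5.0]
gripper_width: 0.0571
gripper_force: 30.0
time_s: 26.68
position: [0.5909, 0.0011, 0.0438]
eef_rot: [-0.091, -3.138, -0.002]
contact_force: [-2.6, 4.1, 4.3]
gripper_width: 0.0569
gripper_force: 30.0
time_s: 27.02
position: [0.5929, 0.001, 0.0438]
eef_rot: [-0.091, -3.138, -0.002]
contact_force: [-3.2, 3.9, 4.0]
gripper_width: 0.0566
gripper_force: 30.0
```

```bash
python3 -m jog '[[-1,0,0,0,0,0],[-1,0,0,0,0,0],[0,0,0,0,0,0],[0,0,0,0,0,0]]';  python3 -m jog '[[-1,0,0,0,0,0],[-1,0,0,0,0,0],[0,0,0,0,0,0],[0,0,0,0,0,0]]';python3 -m jog '[[-1,0,0,0,0,0],[-1,0,0,0,0,0],[0,0,0,0,0,0],[0,0,0,0,0,0]]'
```

```text
time_s: 27.35
position: [0.5949, 0.0009, 0.0438]
eef_rot: [-0.091, -3.138, -0.002]
contact_force: [-4.7, 3.7, 3.3]
gripper_width: 0.057
gripper_force: 30.0
time_s: 27.68
position: [0.595, 0.0009, 0.0437]
eef_rot: [-0.091, -3.135, -0.002]
contact_force: [-6.1, 4.3, 7.4]
gripper_width: 0.0567
gripper_force: 30.0
time_s: 28.02
position: [0.5951, 0.0009, 0.0437]
eef_rot: [-0.091, -3.131, -0.002]
contact_force: [-8.5, 3.8, 10.1]
gripper_width: 0.0568
gripper_force: 30.0
```

```bash
python3 -m jog '[[0,0,0,0,0,0],[0,0,0,0,0,0],[0,0,0,0,0,0],[0,0,0,0,0,0],[0,0,-20,0,0,0],[0,0,-35,0,0,0],[0,0,-35,0,0,0],[0,0,-35,0,0,0],[9,35,0,0,0,0],[9,35,0,0,0,0],[9,35,0,0,0,0],[9,35,0,0,0,0],[9,35,0,0,0,0],[9,35,0,0,0,0],[0,0,0,0,0,0]]' 0.9; python3 - <<'E'
from h import *
np.set_printoptions(precision=1,suppress=True)
t=cam("top")
W=np.zeros((600,800,3),np.uint8)
W[:390,:390]=crop(cam("side"),(270,150,400,280),3);W[:560,400:800]=crop(t,(335,150,435,290),4)
cv2.imwrite("pics/z7.png",W)
H=cv2.cvtColor(t["img"],cv2.COLOR_RGB2HSV);print(H[205,436],H[205,425])
for z,lo in((.077,(0,60,150)),(.01,(0,60,60))): print("caul",rect(t,(410,170,455,240),z,lo,(30,255,255)))
E
python3 plan.py 601.5 -212.5 160 -4
```

```text
time_s: 29.27
position: [0.5571, 0.2186, 0.1688]
eef_rot: [0.083, 3.14, 0.006]
contact_force: [-0.0, -1.4, 0.9]
gripper_width: 0.0847
gripper_force: 0.0
[ 17 135 198] [ 11 171 124]
caul (array([ 603.1, -212.2]), 78.46012115478516, 27.20134162902832, -3.4253082275390625)
caul (array([ 607.3, -212.8]), 101.57503509521484, 68.39307403564453, -4.252632141113281)
rot [-0.0008, 0.0009, 0.015] n 0.1203681440526674
shift after rot [ -72.9 -422.     8.7] n 10.272167908665429 pos [558.2 213.6 168.7] F [0.6 0.8 0. ] w 84.62478018023614 j [ 0.2  0.3  1.5 -0.   1.3 -1.3] t 29.3667
```

View pics/z7.png

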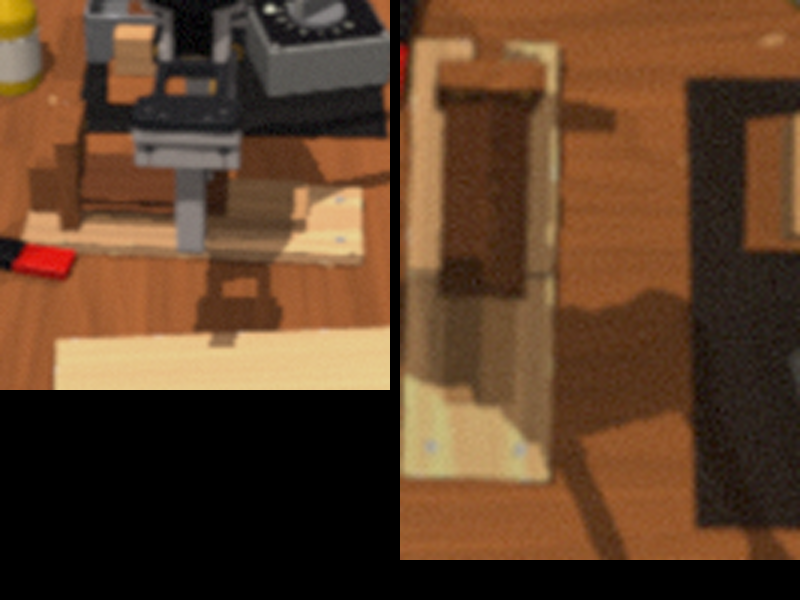

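```bash
python3 -m jog '[[0,0,0,0,0,0.015],[-6.7,-38.4,0,0,0,0],[-6.7,-38.4,0,0,0,0],[-6.7,-38.4,0,0,0,0],[-6.7,-38.4,0,0,0,0],[-6.7,-38.4,0,0,0,0],[-6.7,-38.4,0,0,0,0],[-6.7,-38.4,0,0,0,0],[-6.7,-38.4,0,0,0,0],[-6.7,-38.4,0,0,0,0],[-6.7,-38.4,0,0,0,0],[-6.7,-38,0,0,0,0],[0,0,30,0,0,0],[0,0,35,0,0,0],[0,0,0,0,0,0],[0,0,0,0,0,0]]' 0.5; python3 plan.py 602.5 -212.4 53 -4
```

```text
time_s: 30.7
position: [0.5988, -0.2147, 0.1022]
eef_rot: [-0.118, -3.135, -0.003]
contact_force: [-0.1, 0.3, 0.5]
gripper_width: 0.0469
gripper_force: 0.0
rot [0.0015, -0.0046, -0.0057] n 0.06020281528689268
shift after rot [-3.6  2.6 49.2] n 1.1837314805049033 pos [ 598.8 -214.7  102.2] F [-0.1  0.3  0.5] w 46.94976273512103 j [-0.5  0.4  1.5 -0.   1.2 -1.9] t 30.7
```

```bash
python3 -m jog '[[-3,2,20,0,0,-0.005],[0,0,22,0,0,0],[0,0,7,0,0,0],[0,0,0,0,0,0],[0,0,0,0,0,0],[0,0,0,0,0,0]]'; python3 -m jog '[[0,0,0,0,0,0],[0,0,0,0,0,0],[0,0,0,0,0,0],[0,0,0,0,0,0],[0,0,0,0,0,0]]' 0;python3 -m jog '[[0,0,-10,0,0,0],[0,0,-35,0,0,0],[0,0,-35,0,0,0],[0,0,-35,0,0,0],[0,0,-15,0,0,0],[0,0,0,0,0,0],[0,0,0,0,0,0]]'; python3 plan.py 593.5 0.8 180 -3.3
```

```text
time_s: 31.2
position: [0.6053, -0.2124, 0.0569]
eef_rot: [0.106, 3.137, -0.002]
contact_force: [-1.3, 0.5, -0.3]
gripper_width: 0.0473
gripper_force: 0.0
time_s: 31.62
position: [0.6045, -0.212, 0.0556]
eef_rot: [0.107, 3.139, -0.001]
contact_force: [-0.2, -0.2, 2.9]
gripper_width: 0.028
gripper_force: 30.0
time_s: 32.2
position: [0.6039, -0.2116, 0.1851]
eef_rot: [0.106, 3.139, -0.0]
contact_force: [-0.7, -0.4, -3.5]
gripper_width: 0.0277
gripper_force: 30.0
rot [0.0, 0.0005, -0.0101] n 0.08097744012906441
shift after rot [ 22.6 211.4   5.1] n 5.100748124480409 pos [ 603.9 -211.6  185.1] F [-0.7 -0.4 -3.5] w 27.67183087668387 j [-0.5  0.4  1.4  0.   1.4 -1.9] t 32.2
```

```bash
python3 -m jog '[[0,0,0,0,0,-0.01],[3.2,35.2,0,0,0,0],[3.2,35.2,0,0,0,0],[3.2,35.2,0,0,0,0],[3.2,35.2,0,0,0,0],[3.2,35.2,0,0,0,0],[3.2,35.2,0,0,0,0],[0,0,30,0,0,0],[0,0,30,0,0,0],[0,0,12,0,0,0],[0,0,0,0,0,0],[0,0,0,0,0,0],[0,0,0,0,0,0]]'; python3 plan.py 597 0.7 103 -3.3
```

```text
time_s: 33.28
position: [0.5973, 0.0, 0.1127]
eef_rot: [-0.091, -3.14, -0.0]
contact_force: [0.4, -0.8, -2.2]
gripper_width: 0.0276
gripper_force: 30.0
rot [0.0001, -0.0002, -0.0003] n 0.0033739135942931152
shift after rot [0.3 0.7 9.7] n 0.23367466707947415 pos [597.3   0.  112.7] F [ 0.4 -0.8 -2.2] w 27.60920314532004 j [-0.1  0.4  1.6  0.   1.2 -1.6] t 33.2833
```

```bash
python3 -m jog '[[0,0.7,5,0,0,0],[0,0,3,0,0,0],[0,0,1.2,0,0,0],[0,0,0,0,0,0],[0,0,0,0,0,0],[0,0,0,0,0,0]]'; python3 -m jog '[[0,0,1,0,0,0],[0,0,0.5,0,0,0],[0,0,0,0,0,0],[0,0,0,0,0,0],[0,0,0,0,0,0]]'
```

```text
time_s: 33.78
position: [0.5972, 0.0008, 0.104]
eef_rot: [0.091, 3.14, 0.0]
contact_force: [-0.1, 0.8, -2.8]
gripper_width: 0.0276
gripper_force: 30.0
time_s: 34.2
position: [0.5972, 0.0009, 0.1024]
eef_rot: [0.091, 3.14, 0.0]
contact_force: [-0.2, -0.3, -2.0]
gripper_width: 0.0278
gripper_force: 30.0
```

```bash
python3 -m jog '[[0,0,0.7,0,0,0],[0,0,0.5,0,0,0],[0,0,0,0,0,0],[0,0,0,0,0,0],[0,0,0,0,0,0]]'; python3 -m jog '[[0,0,0,0,0,0],[0,0,0,0,0,0],[0,0,0,0,0,0],[0,0,-15,0,0,0],[0,0,-35,0,0,0],[0,0,-40,0,0,0],[0,0,0,0,0,0]]' 0.5;  python3 plan.py 439.5 -277 190 44.7
```

```text
time_s: 34.62
position: [0.5973, 0.0009, 0.1024]
eef_rot: [0.091, 3.139, 0.0]
contact_force: [-2.1, 0.7, 5.4]
gripper_width: 0.0279
gripper_force: 30.0
time_s: 35.2
position: [0.6018, 0.0004, 0.1985]
eef_rot: [0.09, 3.126, -0.002]
contact_force: [2.1, -0.1, 0.7]
gripper_width: 0.0471
gripper_force: 0.0
rot [-0.0066, 0.013, -0.8377] n 6.704572360085371
shift after rot [310.5 -83.    8.5] n 7.710765891399758 pos [601.8   0.4 198.5] F [ 2.1 -0.1  0.7] w 47.11676884288414 j [-0.1  0.3  1.5  0.   1.4 -1.6] t 35.2
```

```bash
cat > dial.py <<'E'
from h import *
np.set_printoptions(precision=1,suppress=True)
t=cam("top")
x0,y0,x1,y1=435,222,500,290;k=8
im=cv2.resize(t["img"][y0:y1,x0:x1],None,fx=k,fy=k,interpolation=cv2.INTER_CUBIC)
cv2.imwrite("pics/dial%d.png"%int(get_state()["time_s"]*100),im[...,::-1])
gr=cv2.cvtColor(im,cv2.COLOR_RGB2GRAY).astype(float)
th=cv2.morphologyEx(gr.astype(np.uint8),cv2.MORPH_TOPHAT,np.ones((33,33),np.uint8))
n,l,st,c=cv2.connectedComponentsWithStats((th>35).astype(np.uint8))
C=np.array([439.5,-277])
for i in range(1,n):
    if st[i,4]<30: continue
    u,v=c[i];P=onz(t,((u+.5)/k-.5+x0,(v+.5)/k-.5+y0),.059)[:2]*1e3
    d=P-C
    print(c[i],st[i,4],P,"r",np.linalg.norm(d),"ang",np.degrees(np.arctan2(d[1],d[0])))
E
python3 dial.py; ls pics
```

```text
[490.3   1.8] 64 [ 526.  -361.8] r 121.15377147710308 ang -44.42264999307099
[509.1   1.5] 71 [ 526.  -367.9] r 125.43974297808337 ang -46.43373091479941
[354.5  67.7] 46 [ 505.7 -316.2] r 76.97435761546474 ang -30.607766798872287
[274.  141.5] 1435 [ 482.5 -288.5] r 44.48479833819965 ang -14.944701298995692
[ 40.8 141.2] 333 [ 484.6 -212.9] r 78.36639540079805 ang 54.880498197332024
[212.6 162.5] 506 [ 476.2 -268.1] r 37.75328472931287 ang 13.57309938411916
[ 32.4 188.1] 91 [ 469.5 -209.3] r 74.06231409224596 ang 66.12072256732972
[317.1 186.3] 228 [ 467.6 -301.5] r 37.26816062802756 ang -41.010335220787056
[166.6 189.6] 216 [ 467.8 -252.7] r 37.32935343693417 ang 40.62374919361135
[244.3 249.4] 1278 [ 447.9 -276.6] r 8.428575290056799 ang 2.8437214523306302
[349.1 232.4] 132 [ 452.5 -310.8] r 36.18115707011441 ang -68.93765310090606
[139.9 236.8] 181 [ 452.9 -243.1] r 36.42655177847058 ang 68.49619315882
[419.5 245.7] 109 [ 447.6 -333.1] r 56.71613962111923 ang -81.7797552957924
[ 49.2 247.4] 54 [ 450.2 -213.6] r 64.31055290528366 ang 80.41324790575091
[ 58.6 279.8] 238 [ 439.7 -21
[... 199 characters left out ...]
4
[148.3 340.3] 437 [ 419.6 -243.8] r 38.772792846458486 ang 120.96596180005135
[ 79.3 352.9] 175 [ 416.1 -221.3] r 60.42593311074729 ang 112.7980424287102
[451.2 356.4] 96 [ 411.9 -340.8] r 69.50663510683455 ang -113.39415418176041
[189.6 379.1] 415 [ 406.8 -256.3] r 38.7012631454766 ang 147.61297764368499
[460.5 403.3] 947 [ 396.9 -342.7] r 78.29182177097537 ang -122.97884835090325
[426.7 435.9] 50 [ 386.8 -331.1] r 75.51957756216139 ang -134.24421930094516
[355.  452.8] 1012 [ 382.  -307.8] r 65.19758568009658 ang -151.83710448693844
[517.1 500.4] 47 [ 365.7 -358.5] r 109.96356846017943 ang -132.1804661232242
dial3525.png
side0.png
top0.png
z1.png
z2.png
z3.png
z4.png
z5.png
z6.png
z7.png
```

```bash
python3 -m jog '[[0,0,0,0,0,0.1213],[0,0,0,0,0,0.1213],[0,0,0,0,0,0.1213],[0,0,0,0,0,0.1213],[0,0,0,0,0,0.1213],[0,0,0,0,0,0.1213],[0,0,0,0,0,0.1213],[0,0,0,0,0,0.1213],[0,0,0,0,0,0.1213],[0,0,0,0,0,0.1213],[0,0,0,0,0,0.1213],[0,0,0,0,0,0.1213],[0,0,0,0,0,0.1213],[0,0,0,0,0,0.1213],[0,0,0,0,0,0.1213],[0,0,0,0,0,0.1213],[0,0,0,0,0,0.1213],[0,0,0,0,0,0.1213],[0,0,0,0,0,0.1213],[0,0,0,0,0,0]]'; python3 plan.py 438.8 -277.2 190 44.7
```

```text
time_s: 36.92
position: [0.5965, 0.0009, 0.1895]
eef_rot: [-2.906, -1.19, 0.003]
contact_force: [0.1, 0.3, -0.3]
gripper_width: 0.0471
gripper_force: 0.0
rot [-0.0017, 0.0013, -0.003] n 0.02936015399203437
shift after rot [-307.7   86.8   -0.5] n 7.667098076050416 pos [596.5   0.9 189.5] F [ 0.1  0.3 -0.3] w 47.120294276049215 j [-0.1  0.3  1.5  0.   1.3  0.7] t 36.9167
```

View pics/dial3525.png

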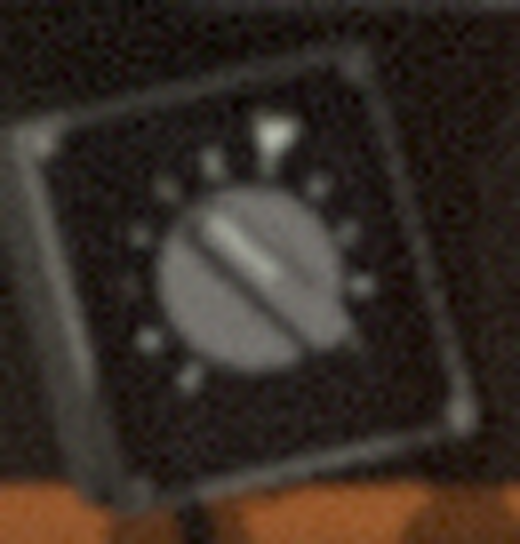

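```bash
python3 -m jog '[[-38.5,10.85,0,0,0,0],[-38.5,10.85,0,0,0,0],[-38.5,10.85,0,0,0,0],[-38.5,10.85,0,0,0,0],[-38.5,10.85,0,0,0,0],[-38.5,10.85,0,0,0,0],[-38.5,10.85,0,0,0,0],[-38.5,10.85,0,0,0,0],[0,0,30,0,0,0],[0,0,30,0,0,0],[0,0,25,0,0,0],[0,0,0,0,0,0],[0,0,0,0,0,0],[0,0,0,0,0,0],[0,0,0,0,0,0]]' 0.45; python3 plan.py 438.8 -277.2 76 44.7
```

```text
time_s: 38.17
position: [0.4402, -0.278, 0.1075]
eef_rot: [2.903, 1.194, 0.003]
contact_force: [0.3, 0.6, 0.2]
gripper_width: 0.0421
gripper_force: 0.0
rot [0.0032, -0.0004, 0.0004] n 0.026218698710535913
shift after rot [-0.5 -1.5 31.5] n 0.7574935065308671 pos [ 440.2 -278.   107.5] F [0.3 0.6 0.2] w 42.08339732476459 j [-0.7  0.3  1.8  0.   1.1  0.1] t 38.1667
```

```bash
python3 -m jog '[[-0.5,-1,15,0,0,0],[0,0,10,0,0,0],[0,0,5,0,0,0],[0,0,1,0,0,0],[0,0,0,0,0,0],[0,0,0,0,0,0]]'; python3 -m jog '[[0,0,0,0,0,0],[0,0,0,0,0,0],[0,0,0,0,0,0],[0,0,0,0,0,0],[0,0,0,0,0,0],[0,0,0,0,0,0]]' 0; python3 plan.py 438.8 -277.2 76 -13.7
```

```text
time_s: 38.67
position: [0.4383, -0.2771, 0.0754]
eef_rot: [2.905, 1.193, 0.001]
contact_force: [-0.5, 0.7, -0.6]
gripper_width: 0.042
gripper_force: 0.0
time_s: 39.17
position: [0.4374, -0.2765, 0.0751]
eef_rot: [-2.905, -1.193, 0.001]
contact_force: [-1.5, 1.2, 2.4]
gripper_width: 0.0141
gripper_force: 30.0
rot [-0.0011, 0.0005, 1.0181] n 8.147348071153038
shift after rot [ 1.5  0.3 -0.9] n 0.04345070635841544 pos [ 437.4 -276.5   75.1] F [-1.5  1.2  2.4] w 14.132610367614053 j [-0.7  0.3  1.8  0.   1.   0.1] t 39.1667
```

```bash
python3 -m jog '[[0,0,0,0,0,0.1018],[0,0,0,0,0,0.1018],[0,0,0,0,0,0.1018],[0,0,0,0,0,0.1018],[0,0,0,0,0,0.1018],[0,0,0,0,0,0.1018],[0,0,0,0,0,0.1018],[0,0,0,0,0,0.1018],[0,0,0,0,0,0.1018],[0,0,0,0,0,0.1018],[0,0,0,0,0,0],[0,0,0,0,0,0],[0,0,0,0,0,0]]'; python3 plan.py 438.8 -277.2 76 -13.7
```

```text
time_s: 40.25
position: [0.4372, -0.2758, 0.075]
eef_rot: [-3.118, 0.371, 0.002]
contact_force: [-2.0, 4.5, 4.5]
gripper_width: 0.0139
gripper_force: 30.0
rot [-0.0017, 0.0016, 0.0022] n 0.025864223409846086
shift after rot [ 1.8  0.9 -1. ] n 0.05493460982878175 pos [ 437.2 -275.8   75. ] F [-2.   4.5  4.5] w 13.866453001179899 j [-0.7  0.3  1.8  0.   1.   1.1] t 40.25
```

Next I'll release the dial, go up and back out of the way, and check.

```bash
python3 -m jog '[[0,0,0,0,0,0],[0,0,0,0,0,0],[0,0,0,0,0,0],[0,0,-15,0,0,0],[0,0,-35,0,0,0],[0,0,-40,0,0,0],[0,0,-40,0,0,0],[25,15,0,0,0,0],[30,20,0,0,0,0],[30,20,0,0,0,0],[30,20,0,0,0,0],[30,20,0,0,0,0],[0,0,0,0,0,0],[0,0,0,0,0,0]]' 0.45; python3 -c "
from h import *
t=cam('top');s=cam('side')
W=np.zeros((600,800,3),np.uint8)
W[:585,:315]=crop(t,(320,150,390,280),4.5);W[:260,320:800]=crop(s,(270,135,390,200),4.0);W[260:600,320:580]=crop(t,(435,215,500,300),4);W[260:500,590:800]=crop(s,(270,170,375,290),2)
cv2.imwrite('pics/z8.png',W)"; python3 plan.py 0 0 0 0|tail -1
```

```text
time_s: 41.42
position: [0.5569, -0.405, 0.2029]
eef_rot: [-3.118, 0.375, 0.002]
contact_force: [-0.3, -0.9, 0.1]
gripper_width: 0.0421
gripper_force: 0.0
shift after rot [-555.6 -403.   204.3] n 17.1744164825736 pos [ 555.6 -403.   204.3] F [-0.4 -0.6  0.1] w 41.926250300116706 j [-0.7  0.5  1.2  0.   1.4  1.1] t 41.5167
```

View pics/z8.png

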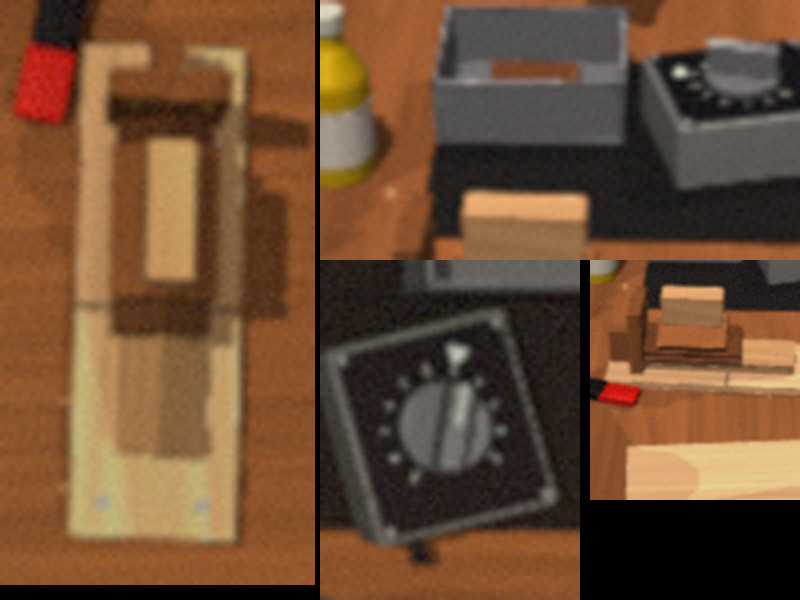

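```bash
python3 - <<'E'
from h import *
np.set_printoptions(precision=1,suppress=True)
t=cam("top")
print("caul",rect(t,(345,170,372,222),.1237,(0,60,155),(30,255,255)))
g=lambda p:onz(t,((p[0]-320+.5)/4-.5+435,(p[1]-260+.5)/4-.5+215),.091)*1e3
a,b=g((465,384)),g((457,428));v=a-b;print("pointer",a,b,np.degrees(np.arctan2(v[1],v[0])))
x0,y0,x1,y1=458,230,480,275;k=8
im=cv2.resize(t["img"][y0:y1,x0:x1],None,fx=k,fy=k,interpolation=cv2.INTER_CUBIC);gr=cv2.cvtColor(im,cv2.COLOR_RGB2GRAY)
n,l,st,c=cv2.connectedComponentsWithStats((gr>150).astype(np.uint8))
for i in range(1,n):
  if st[i,4]<200: continue
  ys,xs=np.where(l==i);P=np.array([onz(t,((u+.5)/k-.5+x0,(w+.5)/k-.5+y0),.091)[:2]*1e3 for u,w in zip(xs,ys)])
  m=P.mean(0);e=np.linalg.svd(P-m,full_matrices=False)[2][0];e*=np.sign(e[0]);print(m,st[i],np.degrees(np.arctan2(e[1],e[0])))
E
```

```text
caul (array([596.3,   1.1]), 77.69844818115234, 26.465919494628906, -3.3264007568359375)
pointer [ 465.6 -282.9   91. ] [ 438.1 -276.    91. ] -14.05969575848901
[ 484.8 -279.1] [ 78  56  28  27 553] -59.747848757854136
[ 451.1 -279.4] [ 88 140  20  65 633] -15.020297961273954
```

```bash
python3 -c "
from station import *
print(hand_in())"
```

```text
the job is handed in; nothing more can be done
None
```

I handed the job in at about 42 s. The crop is in the bin, both mouldings are nested against the stop with the hold-down within about 1 mm of the bundle's middle, and the dial pointer is within about 1° of the arrow. I left the push stick, glue bottle and log alone.

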